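# Open the spindle guard for a disc change and hold the gate wide

### The arm

A 6-joint arm with a two-finger parallel gripper is mounted at the origin on a cart in front of the work surface, level with it; the furniture and walls round the work are solid. World frame = base frame: x ahead of the robot, y to its left, z up, the work surface at z = 0. Lengths are in mm, angles in degrees, forces in N, time in s.
With the tool pointing down it reaches from about 350 to 850 mm from the base axis. Payload 8.1 kg.
Tool frame: the origin (TCP) lies midway between the tips of the shut fingers; the grasp point (between the pads) lies 19 mm behind it; z points along the fingers, y is the line along which they close (so a half turn about z gives the same grasp; the last joint's range is limited). The gripper opens to 85 mm and grips with 20 to 120 N. Pads are 22 mm wide; open, the fingers measure 114 mm over their backs; the gripper's body (76 mm by 85 mm) begins 54 mm behind the grasp point. The pads swing forward as they close: fully open they stand 13 mm farther back than shut.
Start: joints at [-71.643, 7.471, 85.268, -0, 87.261, -4.893], TCP at [236.872, -551.268, 231.292] pointing down, gripper open.
Joint ranges: [-169.43, 169.43], [-51.17, 129.36], [1.28, 143.12], [-76.62, 256.62], [0, 156.53], [-152.29, 152.29]. Speed limits (degrees/s): [136.94, 136.94, 159.86, 180, 180, 180].

### API

Orientations are given as [roll, pitch, yaw] about the fixed x, y, z axes, in that order (R = Rz(yaw) Ry(pitch) Rx(roll)).
In Python, from bench import sense, snapshot, camera_params, hand_in, masks_of, pinpoint gives the robot as it stands.
- The arm moves only by the tool step_arm, never from a script. Its argument "targets" is a list of rows, each an object with "angular": the turn, a rotation vector about the tool's x, y, z scaled (see below), a list of three; "dp": the shift along the tool's x, y, z scaled (see below), a list of three; "fingers": the closure, from 0 (fully open) to 1 (shut). A call has exactly 8 rows; each row is the pose to reach, as a shift and turn from the pose commanded when the call began, along the tool's axes at that moment, turning the shorter way round; what a row does not reach only later rows make up. The controller multiplies each number of a shift by 0.2 m and each number of a turn by 180 degrees. A row lasts 1/8 s, in which the tool goes at most 62.5 mm and 10.7 degrees, less where a joint would pass 70% of its speed; a pose out of reach is approached as far as the arm can. A call with a number of a shift or a turn outside -1 to 1 is refused whole. A call with a gripper value outside its range is refused whole. The fingers move at their own pace and stop on an object; "newtons" is the grip in N (left out, the last holds). Time passes only in rows, so rows that repeat a pose let the fingers close, or fill a call up. It gives the time, the measured TCP pose, the force, the opening and the grip force at its end, in the units of the state.
- sense(): the state, without advancing time (a new reading comes with each control period).
- snapshot(name): name is "scene" or "top" or "wrist"; returns the picture (480x640x3 uint8, blue, green, red); there is no depth.
- camera_params(name): a dict with "vfov" (degrees; the focal length in pixels is half the picture's height over the tangent of half this angle, whatever the lens; pixels are square), "cx", "cy" (the principal point, pixels), "D" ([k1, k2, p1, p2, k3] as OpenCV has them; the pictures are not rectified), "R" (3x3) and "t" (3): a world point X has camera coordinates R X + t. Camera axes: x right, y down, z forward; pixel columns grow to the right and rows downward; lengths in mm; the calibration is good to about 2 mm. A picture is of the moment at which its call begins: read the wrist's pose just before it. camera_params takes no time and is no camera call; for the wrist camera it gives the pose at the moment of the call.
- hand_in(): hands the job in; it is judged then, once.
Trained networks look in the newest picture that a camera, given by its name, has taken for a name from the list of things; names that differ only in an ending like _2 or _b are one class to them, and where a whole thing is asked for, a point or a joint stands for the part that bears it (a point fixed in the world has none). Each returns a list of dicts, best first, with "conf" (0 to 1); they miss things now and then, are a little off and sometimes report something else, mostly with a low value. They report only what shows in the picture. A call takes as long as a camera call.
- masks_of(camera, label): "pixels" (480x640 bool, what is visible of it) and "at" ([column, row] in pixels, amid what is visible of it).
- pinpoint(camera, label): "at" ([column, row] in pixels: a listed point, or the origin of a listed thing).
The state is a dict: "time": time; "joint_pos": joint angles; "qd": joint speeds; "joint_efforts": joint torques, N m; "tool_pos": TCP position; "tcp_rot": TCP orientation; "ft_force": force on the tool from outside, world axes, zero at the start; "wrist_torque": the same for the moment, N m; "finger_gap": finger opening in mm; "grip_force": force on a finger pad.
Only numpy, scipy, OpenCV 4.12 (cv2) and the standard library are available. Lean on these libraries where they do the work, as an engineer would, in place of code of your own. Each camera call takes 0.05 s, during which the arm holds its last target. There are 200 camera calls.

### The job

The flap disc inside the bench spindle guard is to be changed, so get the guard's gate open: press the spindle-lock button on its roof all the way down until it stays down, then pinch the two tabs of the roof catch together so that the gate springs ajar on to its safety catch. Then squeeze the gate's handle, swing the gate outward past its half-open detent until it stands about square to the guard, and finish while still squeezing the handle and holding the gate there, because a spring draws it back if it is let go. Leave the loose things on the bench and on the guard where they are.

Things in the scene. Friction and masses are not known exactly. Their poses are not given: they have to be found in the camera images.
- guard: Grey sheet-steel guard box round a spindle, bolted down, 236 wide, 212 deep, roof top 200 mm above the bench. Origin under its centre; x points to its back (the gate is on the -x side), y along the gate, z up. On the roof: near the gate the top catch (two steel levers), behind its tabs the black lock button, at the +y front corner low detent fittings (10 mm high)
- button_top (a point): Centre of the top of the black spindle-lock button on the guard's roof, 25 mm diameter, 67 mm above the roof when up; moves with it. It stands 20 mm behind (+x of the guard) the catch tabs. While it is up, its fat collar stands between the tails of the top catch and keeps the catch from being squeezed
- lock_button (a joint): How far the button is down, m: 0 up, 0.016 bottomed. It is pushed straight down against a spring (3 to 6 N) and, from 2 to 7 mm, a spring latch (about 9 N in all). Pushed less than 14 mm it springs back; beyond that it clicks and stays down, resting at about 0.0135
- catch_tabs (a point): Point midway between the two upright finger tabs of the top catch, 33 mm above the roof; axes as the guard's. The tabs stand side by side along y, 52 mm over their outer faces, each 18 mm long (x), 5 thick, from 6 to 46 mm above the roof. Pinch them together from above along y (each moves in 7 mm, about 10 N): the jaws let go of the tongue on the gate, which springs ajar and no longer needs the tabs
- catch_left (a joint): Turn of the tab lever on the guard's +y side, rad: 0 at rest, 0.23 fully squeezed; the jaws let go at about 0.13 on both
- catch_right (a joint): The same for the lever on the -y side
- gate (a joint): Opening of the wire-mesh gate, rad: 0 shut, about 0.15 ajar on the safety catch (stopped by it at about 0.17 until the handle is squeezed), 1.57 square to the guard, stop 1.8. Swings toward the robot, clockwise from above. A spring (up to 0.4 N m) closes it; the detent roller resists between 0.6 and 1.0 (0.8 N m, 5 N at the handle); let go beyond it, the gate falls back to about 0.97
- gate_hinge (a point): Point on the gate's upright hinge line, at roof height; at the guard's front, +y side. It does not move
- handle_grip (a point): Grip point of the gate's handle, 33 mm above roof height, 155 mm from the hinge line, midway between bar and paddle when squeezed; moves with the gate. x is square to the gate, pointing inward, y along the gate toward the hinge, z up. The handle stands on the gate's top rail, 62 mm long along y. Keep clear of the narrow hook arm behind it, 38 mm to -y of this point
- handle_bar (a point): Centre of the fixed black bar of the handle, 13 mm thick; 8.5 mm to -x of point handle_grip, same axes. Behind it stands a steel paddle 46 mm long (y), leaning back, its top edge 53 mm above the roof; its rear face at rest is 23 mm to +x of handle_grip (27 at the top edge). Pinch bar and paddle together along x from above: 38 to 42 mm over the outside, about 30 squeezed, some 6 N.
- trigger (a joint): Turn of the handle's paddle, rad: 0 at rest, 0.28 squeezed home; the safety catch is clear from about 0.12
- new_disc: Loose fresh flap disc, 104 diameter x 14 mm, on the bench; bystander, origin under its centre
- spanner: Loose open-ended spanner, 173 x 29 x 5 mm; bystander, origin under its centre
- small_bearing: Loose wheel bearing, 47 diameter x 14 mm, lying on the back part of the guard's roof; bystander, origin under its centre
- oil: Loose yellow oil dropper bottle, 53 diameter x 142 mm; bystander, origin under its centre
- pencil_tool: Loose pencil grinder, 206 x 21 x 21 mm; bystander, origin under its centre
- paint_marker: Loose red and white paint marker, 132 x 15 mm; bystander, origin under its centre
- spare_roll: Loose small brown abrasive roll, 42 x 20 x 20 mm; bystander, origin under its centre

How it is judged (in metres and radians):
On the way, in this order (a step that is already met when the one before it is completed fails the run):
1. the spindle-lock button has been pressed fully down and has latched (value of joint lock_button above 0.012 m), for 0.3 s.
2. the top catch has been squeezed and the gate has sprung ajar on to its safety catch, the button still down (value of joint gate between 0.08 and 0.25 rad and value of joint lock_button above 0.012 m), for 0.2 s.
3. with the handle squeezed, the gate has been swung past its detent (value of joint gate above 1.05 rad and value of joint trigger above 0.08 rad), for 0.1 s.
At the end, for the whole second after the job is handed in: The gate stands still, open more than 1.25 rad (72 degrees), well past its detent; the gripper still squeezes the handle (paddle turned more than 0.08 rad, fingers pressing on it with more than 3 N); the lock button is still latched down (more than 12 mm) (value of joint gate above 1.25 rad and velocity of joint gate between -0.1 and 0.1 rad/s and value of joint trigger above 0.08 rad and contact force between the fingers and guard above 3 N and value of joint lock_button above 0.012 m); the arm keeps its last pose, push and grip.
It fails at once if a loose bystander on the bench or the guard is moved by more than 30 mm (distance of any of new_disc, spanner, small_bearing, oil, pencil_tool, paint_marker, spare_roll from where it was at the start of the episode above 0.03 m).
It also fails if it takes over 54 s, if anything falls off the work surface, if the arm or the gripper's body presses on something with over 40 N, if the wrist force passes 120 N, or if a joint passes its speed limit or range.

## Working session

There is one attempt and no reset: what is moved stays moved. The work goes in short steps, Python scripts to look and compute and a tool call to move; the robot and the scene stay as the last step left them, time stands still between calls to the robot, and variables do not carry over. Pictures are saved under pics/ and viewed, at most 10 in all, crops included, and the job is handed in when it is done.

Besides the shell and the picture viewer there is one more tool, called after "Emit:" in YAML: its name, and indented under it one key for each argument. step_arm: Moves the arm, as the interface text tells. Its arguments: {"type":"object","properties":{"targets":{"type":"array","items":{"type":"object","properties":{"angular":{"type":"array","items":{"type":"number","minimum":-1,"maximum":1}},"dp":{"type":"array","items":{"type":"number","minimum":-1,"maximum":1}},"fingers":{"type":"number"}}}},"newtons":{"type":"number"}},"required":["targets"]}

```bash
mkdir -p pics; cat > h.py <<'E'
import numpy as np, cv2
from bench import *
from scipy.optimize import least_squares
def K(p):
    f=240/np.tan(np.radians(p["vfov"])/2)
    return np.array([[f,0,p["cx"]],[0,f,p["cy"]],[0,0,1.]])
def proj(p,X):
    return cv2.projectPoints(np.array(X,float).reshape(-1,3),cv2.Rodrigues(np.array(p["R"],float))[0],np.array(p["t"],float),K(p),np.array(p["D"],float))[0].reshape(-1,2)
def ray(p,px):
    u=cv2.undistortPoints(np.array([[px]],float),K(p),np.array(p["D"],float))[0,0]
    R=np.array(p["R"]);d=R.T@np.array([u[0],u[1],1]);return -R.T@np.array(p["t"]),d/np.linalg.norm(d)
def onz(p,px,z):
    c,d=ray(p,px);return c+d*(z-c[2])/d[2]
def tri(rs):
    A=0;b=0
    for c,d in rs:
        M=np.eye(3)-np.outer(d,d);A=A+M;b=b+M@c
    return np.linalg.solve(A,b)
E
python3 - <<'E'
from h import *
P={}
names=["guard","button_top","catch_tabs","gate_hinge","handle_grip","handle_bar","small_bearing","oil"]
obs={}
for c in ["scene","top"]:
    im=snapshot(c);cv2.imwrite(f"pics/{c}0.png",im);P[c]=camera_params(c)
    for n in names:
        r=pinpoint(c,n)
        if r: obs[c,n]=r[0]["at"]; print(c,n,np.round(r[0]["at"],1),round(r[0]["conf"],2))
for n in names:
    if ("scene",n) in obs and ("top",n) in obs: print(n,tri([ray(P[c],obs[c,n]) for c in P]).round(1))
s=sense();print(s)
E
```

```text
scene guard [288.8 251. ] 0.96
scene button_top [399.6 192.6] 0.69
scene catch_tabs [296.  218.3] 0.87
scene gate_hinge [299.6 255.6] 0.61
scene handle_grip [339.6 209.2] 0.7
scene handle_bar [340.7 209.3] 0.91
scene small_bearing [283.6 193.3] 0.49
scene oil [349.2 166.7] 0.69
top button_top [301.7 207.1] 0.59
top catch_tabs [303.6 217.7] 0.73
top gate_hinge [272.4 240.7] 0.58
top handle_grip [332.6 248.2] 0.57
top handle_bar [331.4 249.5] 0.67
top small_bearing [301.2 206.9] 0.62
top oil [429.8 212.5] 0.87
button_top [519.4  82.9 487.7]
catch_tabs [650.7  95.8 222.9]
gate_hinge [590.6 178.9 208.5]
handle_grip [568.8  17.8 225. ]
handle_bar [564.6  21.  231.6]
small_bearing [670.9 102.6 321.8]
oil [ 699.6 -300.9  -23.8]
{'time': 0.9, 'joint_pos': array([-7.16430028e+01,  7.46846082e+00,  8.52679410e+01, -2.22105610e-06,
        8.72626121e+01, -4.89355631e+00]), 'qd': array([-0.01166921,  0.04359453, -0.09445889, -0.04425623, -0.13417404,
       -0.04815984]), 'joint_efforts': array([-1.71617328e-03, -5.69311416e+01, -5.00874138e+01, -4.37892122e-04,
        9.66309781e-04,  6.54685394e-06]), 'tool_pos': array([ 236.86696829, -551.26445085,  231.31909591]), 'tcp_rot': array([1.79999018e+02, 8.63322212e-05, 2.32505536e+01]), 'ft_force': array([-0.53635624, -0.21787885, -0.96722144]), 'wrist_torque': array([-0.03195984,  0.00102965, -0.00166744]), 'grip_force': 0.0, 'finger_gap': 85.57708082510662}
```

```bash
python3 - <<'E'
import cv2
a=cv2.imread("pics/scene0.png");b=cv2.imread("pics/top0.png")
cv2.imwrite("pics/s1.png",cv2.resize(a[130:370,180:500],(800,600),interpolation=cv2.INTER_CUBIC))
cv2.imwrite("pics/t1.png",cv2.resize(b[150:330,220:460],(800,600),interpolation=cv2.INTER_CUBIC))
E
```

```text
(no output)
```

View pics/s1.png

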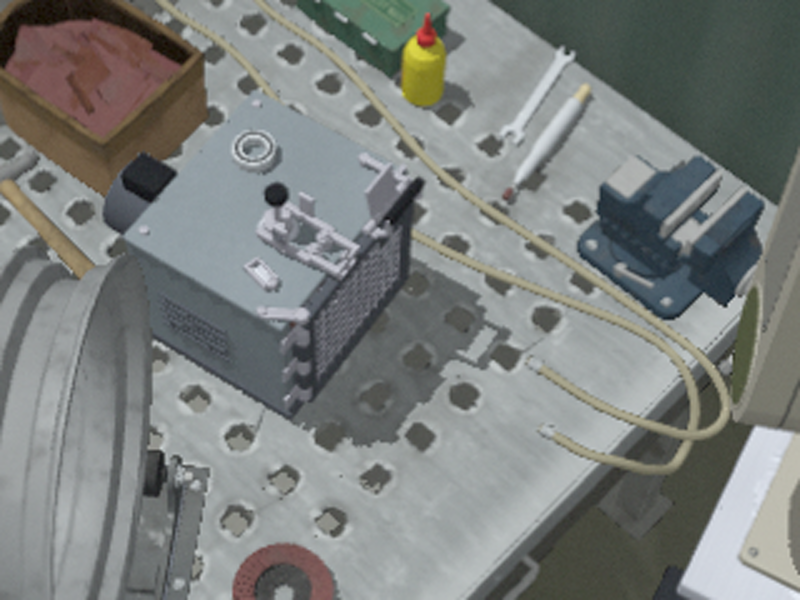

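View pics/t1.png

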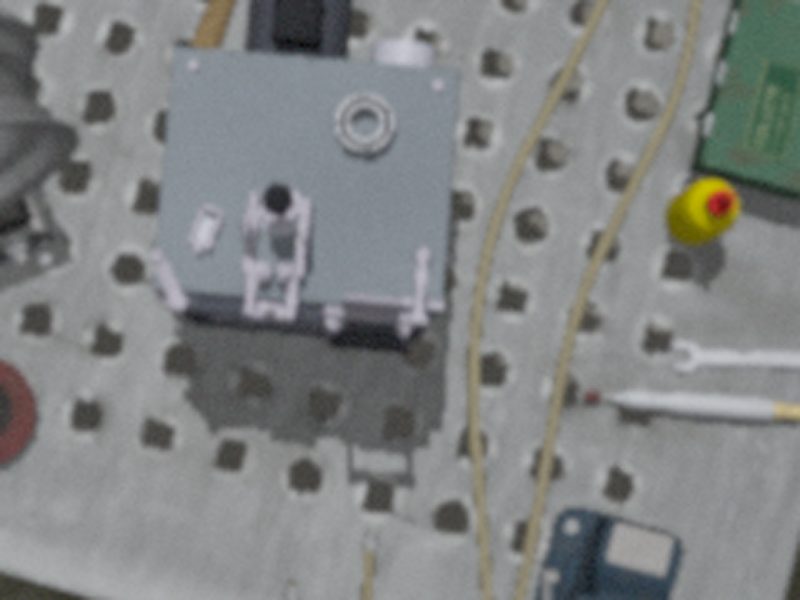

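The scene view shows the guard with its gate facing the robot. The button is at full-frame scene (290,208) and top (303,209), so the network's scene hit for the button was wrong. The bearing sits at the back of the roof, and the handle is on the -y side.

```bash
cat >> h.py <<'E'
from scipy.spatial.transform import Rotation as Rn
def go(pos,yaw,tilt=None):
    "print dp, angular of a target (tool down, world pos, yaw) from the current pose"
    s=sense();R=Rn.from_euler("xyz",s["tcp_rot"],degrees=True)
    T=Rn.from_euler("xyz",[180,0,yaw],degrees=True)
    return (R.inv().apply(np.array(pos)-s["tool_pos"])/200).round(4),((R.inv()*T).as_rotvec(degrees=True)/180).round(4)
E
python3 - <<'E'
from h import *
P={c:camera_params(c) for c in ["scene","top","wrist"]}
print("button",tri([ray(P["scene"],(290.4,207.6)),ray(P["top"],(303.4,209.1))]).round(1))
print("roof corners",[onz(P["top"],(220+.3*a,150+.3*b),200).round(0) for a,b in [(175,45),(458,68),(157,265)]])
w=P["wrist"];R=np.array(w["R"]);c=-R.T@np.array(w["t"]);s=sense()
T=Rn.from_euler("xyz",s["tcp_rot"],degrees=True)
print("cam in tool",T.inv().apply(c-s["tool_pos"]).round(1),"axis",T.inv().apply(R[2]).round(2),w["vfov"])
print(go([236.9,-551.3,430],23.25),go([520,80,430],84))
E
```

```text
button [667.5  95.4 258.1]
roof corners [array([802., 183., 200.]), array([785., -49., 200.]), array([620., 194., 200.])]
cam in tool [  73.4    0.5 -141.2] axis [-0.29  0.    0.96] 68.3216230025021
(array([ 1.000e-04,  2.000e-04, -9.934e-01]), array([0., 0., 0.])) (array([ 2.5467, -2.3411, -0.9934]), array([ 0.    ,  0.    , -0.3375]))
```

Emit:
step_arm:
  targets:
    - {"dp": [0, 0, -0.3], "angular": [0, 0, 0], "fingers": 1}
    - {"dp": [0.1, -0.1, -0.55], "angular": [0, 0, 0], "fingers": 1}
    - {"dp": [0.3, -0.3, -0.7], "angular": [0, 0, 0], "fingers": 1}
    - {"dp": [0.5, -0.5, -0.8], "angular": [0, 0, 0], "fingers": 1}
    - {"dp": [0.7, -0.7, -0.85], "angular": [0, 0, 0], "fingers": 1}
    - {"dp": [0.9, -0.9, -0.85], "angular": [0, 0, 0], "fingers": 1}
    - {"dp": [1, -1, -0.85], "angular": [0, 0, 0.05], "fingers": 1}
    - {"dp": [1, -1, -0.85], "angular": [0, 0, 0.1], "fingers": 1}
  newtons: 40

```text
time: 1.9
tool_pos: [342.5, -286.7, 402.0]
tcp_rot: [179.9, -0.1, 5.1]
ft_force: [0.3, -0.6, -0.3]
finger_gap: 0.3
grip_force: 0.0
```

```bash
python3 - <<'E'
from h import *
s=sense();print(s["tool_pos"],s["tcp_rot"],s["time"],go([630,70,400],-5))
E
```

```text
[ 342.53983641 -286.70555047  402.02839043] [ 1.79944506e+02 -7.33342509e-02  5.14220838e+00] 1.9 (array([ 1.5914, -1.6475,  0.0106]), array([ 0.0003, -0.0004,  0.0563]))
```

Emit:
step_arm:
  targets:
    - {"dp": [0.2, -0.22, 0], "angular": [0, 0, 0.02], "fingers": 1}
    - {"dp": [0.4, -0.44, 0], "angular": [0, 0, 0.04], "fingers": 1}
    - {"dp": [0.6, -0.66, 0], "angular": [0, 0, 0.056], "fingers": 1}
    - {"dp": [0.8, -0.85, 0], "angular": [0, 0, 0.056], "fingers": 1}
    - {"dp": [0.9, -1, 0], "angular": [0, 0, 0.056], "fingers": 1}
    - {"dp": [1, -1, 0], "angular": [0, 0, 0.056], "fingers": 1}
    - {"dp": [1, -1, 0], "angular": [0, 0, 0.056], "fingers": 1}
    - {"dp": [1, -1, 0], "angular": [0, 0, 0.056], "fingers": 1}

```text
time: 2.9
tool_pos: [522.1, -71.4, 401.3]
tcp_rot: [180.0, 0.0, -4.9]
ft_force: [-0.1, 0.3, -0.2]
finger_gap: 0.0
grip_force: 0.0
```

Emit:
step_arm:
  targets:
    - {"dp": [0.2, -0.2, 0], "angular": [0, 0, 0], "fingers": 1}
    - {"dp": [0.35, -0.4, 0], "angular": [0, 0, 0], "fingers": 1}
    - {"dp": [0.5, -0.55, 0], "angular": [0, 0, 0], "fingers": 1}
    - {"dp": [0.5, -0.55, 0], "angular": [0, 0, 0], "fingers": 1}
    - {"dp": [0.5, -0.55, 0], "angular": [0, 0, 0], "fingers": 1}
    - {"dp": [0.5, -0.55, 0], "angular": [0, 0, 0], "fingers": 1}
    - {"dp": [0.5, -0.55, 0], "angular": [0, 0, 0], "fingers": 1}
    - {"dp": [0.5, -0.55, 0], "angular": [0, 0, 0], "fingers": 1}

```text
time: 3.9
tool_pos: [631.2, 29.6, 401.9]
tcp_rot: [-180.0, -0.0, -4.9]
ft_force: [-0.3, 0.1, 0.9]
finger_gap: -0.1
grip_force: 0.0
```

```bash
python3 - <<'E'
from h import *
p=camera_params("wrist");im=snapshot("wrist");cv2.imwrite("pics/w1.png",im)
s=sense();print(s["tool_pos"],s["tcp_rot"],s["time"])
for n,z in [("button_top",267),("catch_tabs",233),("gate_hinge",200),("handle_grip",233),("handle_bar",233)]:
    for r in pinpoint("wrist",n)[:2]: print(n,np.round(r["at"],1),round(r["conf"],2),onz(p,r["at"],z).round(1))
E
```

```text
[631.24155754  29.75096742 401.69865316] [-1.79998447e+02 -3.15728065e-02 -4.85633484e+00] 3.95
button_top [229.7 192. ] 0.57 [667.1  97.1 267. ]
catch_tabs [242.5 207.6] 0.91 [647.6  96.9 233. ]
gate_hinge [179.  257.8] 0.83 [594.9 178.7 200. ]
gate_hinge [521.5 126.7] 0.21 [ 697.4 -168.4  200. ]
handle_grip [329.4 281.4] 0.77 [570.  25. 233.]
handle_bar [330.6 288.5] 0.61 [562.6  24.4 233. ]
```

View pics/w1.png

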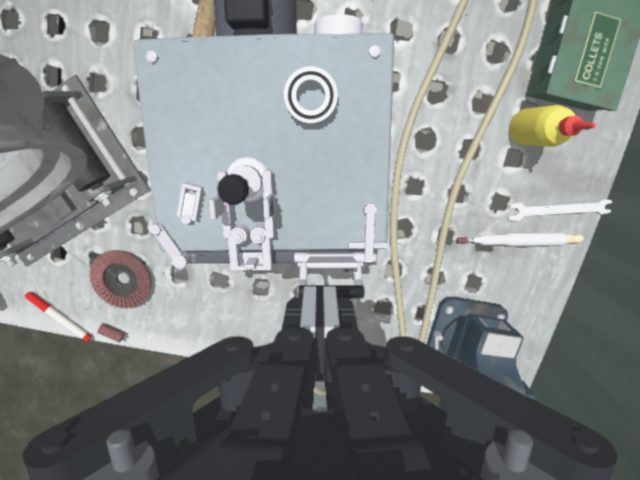

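The wrist view shows the button's black cap at (233,189), the tabs around (240,215) and the handle at (330,280). The networks agree with the picture. Next I get the yaw from the roof edges.

```bash
python3 - <<'E'
from h import *
p=camera_params("wrist")
a=[onz(p,q,200) for q in [(135,40),(391,35),(152,57),(375,52)]]
print(np.round(a,1))
for i,j in [(1,0),(3,2)]:
    d=a[i]-a[j];print(np.degrees(np.arctan2(d[1],d[0]))+90)
print("btn",onz(p,(233,189),267))
s=sense();print(s["tool_pos"],go([667.5,96.5,280],-4.9))
E
```

```text
[[801.7 180.9 200. ]
 [784.3 -46.1 200. ]
 [785.9 168.  200. ]
 [771.4 -31.3 200. ]]
-4.388168048613821
-4.1603201983571125
btn [669.38299955  94.56451091 267.        ]
[631.43008097  30.09802726 401.26531014] (array([ 0.1518, -0.346 ,  0.6063]), array([0.    , 0.    , 0.0004]))
```

Emit:
step_arm:
  targets:
    - {"dp": [0.08, -0.17, 0.1], "angular": [0, 0, 0], "fingers": 1}
    - {"dp": [0.15, -0.335, 0.2], "angular": [0, 0, 0], "fingers": 1}
    - {"dp": [0.155, -0.335, 0.4], "angular": [0, 0, 0], "fingers": 1}
    - {"dp": [0.155, -0.335, 0.58], "angular": [0, 0, 0], "fingers": 1}
    - {"dp": [0.155, -0.335, 0.6], "angular": [0, 0, 0], "fingers": 1}
    - {"dp": [0.155, -0.335, 0.6], "angular": [0, 0, 0], "fingers": 1}
    - {"dp": [0.155, -0.335, 0.6], "angular": [0, 0, 0], "fingers": 1}
    - {"dp": [0.155, -0.335, 0.6], "angular": [0, 0, 0], "fingers": 1}

```text
time: 5.2
tool_pos: [668.7, 94.2, 283.4]
tcp_rot: [-180.0, -0.2, -4.8]
ft_force: [-0.2, 0.1, 0.5]
finger_gap: -0.5
grip_force: 0.0
```

Emit:
step_arm:
  targets:
    - {"dp": [0, 0, 0.04], "angular": [0, 0, 0], "fingers": 1}
    - {"dp": [0, 0, 0.07], "angular": [0, 0, 0], "fingers": 1}
    - {"dp": [0, 0, 0.09], "angular": [0, 0, 0], "fingers": 1}
    - {"dp": [0, 0, 0.11], "angular": [0, 0, 0], "fingers": 1}
    - {"dp": [0, 0, 0.125], "angular": [0, 0, 0], "fingers": 1}
    - {"dp": [0, 0, 0.135], "angular": [0, 0, 0], "fingers": 1}
    - {"dp": [0, 0, 0.14], "angular": [0, 0, 0], "fingers": 1}
    - {"dp": [0, 0, 0.14], "angular": [0, 0, 0], "fingers": 1}

```text
time: 6.2
tool_pos: [668.3, 94.3, 254.1]
tcp_rot: [-180.0, -0.1, -4.8]
ft_force: [-0.5, -0.7, 5.8]
finger_gap: 0.3
grip_force: 2.7
```

Emit:
step_arm:
  targets:
    - {"dp": [0, 0, 0.01], "angular": [0, 0, 0], "fingers": 1}
    - {"dp": [0, 0, 0.015], "angular": [0, 0, 0], "fingers": 1}
    - {"dp": [0, 0, 0.018], "angular": [0, 0, 0], "fingers": 1}
    - {"dp": [0, 0, 0.021], "angular": [0, 0, 0], "fingers": 1}
    - {"dp": [0, 0, 0.021], "angular": [0, 0, 0], "fingers": 1}
    - {"dp": [0, 0, 0.021], "angular": [0, 0, 0], "fingers": 1}
    - {"dp": [0, 0, 0.021], "angular": [0, 0, 0], "fingers": 1}
    - {"dp": [0, 0, 0.021], "angular": [0, 0, 0], "fingers": 1}

```text
time: 7.2
tool_pos: [668.4, 94.3, 251.1]
tcp_rot: [-180.0, -0.1, -4.8]
ft_force: [-3.1, -0.0, 10.4]
finger_gap: 0.0
grip_force: 5.0
```

Emit:
step_arm:
  targets:
    - {"dp": [0, 0, 0.005], "angular": [0, 0, 0], "fingers": 1}
    - {"dp": [0, 0, 0.01], "angular": [0, 0, 0], "fingers": 1}
    - {"dp": [0, 0, 0.01], "angular": [0, 0, 0], "fingers": 1}
    - {"dp": [0, 0, 0.01], "angular": [0, 0, 0], "fingers": 1}
    - {"dp": [0, 0, 0.01], "angular": [0, 0, 0], "fingers": 1}
    - {"dp": [0, 0, 0.01], "angular": [0, 0, 0], "fingers": 1}
    - {"dp": [0, 0, 0.01], "angular": [0, 0, 0], "fingers": 1}
    - {"dp": [0, 0, 0.01], "angular": [0, 0, 0], "fingers": 1}

```text
time: 8.2
tool_pos: [668.6, 94.3, 250.9]
tcp_rot: [-180.0, -0.2, -4.8]
ft_force: [-6.4, -0.4, 17.6]
finger_gap: 0.2
grip_force: 8.9
```

Emit:
step_arm:
  targets:
    - {"dp": [0, 0, -0.1], "angular": [0, 0, 0], "fingers": 1}
    - {"dp": [0, 0, -0.3], "angular": [0, 0, 0], "fingers": 0.5}
    - {"dp": [-0.1, 0, -0.4], "angular": [0, 0, 0], "fingers": 0}
    - {"dp": [-0.1, -0.005, -0.4], "angular": [0, 0, 0], "fingers": 0}
    - {"dp": [-0.1, -0.005, -0.4], "angular": [0, 0, 0], "fingers": 0}
    - {"dp": [-0.1, -0.005, -0.4], "angular": [0, 0, 0], "fingers": 0}
    - {"dp": [-0.1, -0.005, -0.4], "angular": [0, 0, 0], "fingers": 0}
    - {"dp": [-0.1, -0.005, -0.4], "angular": [0, 0, 0], "fingers": 0}

```text
time: 9.2
tool_pos: [648.1, 96.9, 326.4]
tcp_rot: [180.0, 0.1, -4.8]
ft_force: [0.7, -0.4, -0.9]
finger_gap: 85.6
grip_force: 0.0
```

```bash
python3 - <<'E'
from h import *
p=camera_params("wrist");im=snapshot("wrist");cv2.imwrite("pics/w2.png",im)
s=sense();print(s["tool_pos"],s["tcp_rot"],s["time"],s["finger_gap"])
for n,z in [("button_top",253.5),("catch_tabs",233),("gate_hinge",200),("handle_grip",233)]:
    for r in pinpoint("wrist",n)[:2]: print(n,np.round(r["at"],1),round(r["conf"],2),onz(p,r["at"],z).round(1))
E
```

```text
[648.14785212  96.87382525 326.61770911] [ 1.79993436e+02  3.65114337e-02 -4.83247125e+00] 9.25 85.4523549878401
button_top [315.6 219.5] 0.85 [670.6  97.  253.5]
catch_tabs [315.1 245.3] 0.81 [647.4  99.6 233. ]
gate_hinge [403.3 101.1] 0.75 [739.4  28.7 200. ]
gate_hinge [231.2 299.9] 0.69 [595.  175.1 200. ]
handle_grip [419.8 332.4] 0.83 [571.6  26.5 233. ]
```

View pics/w2.png

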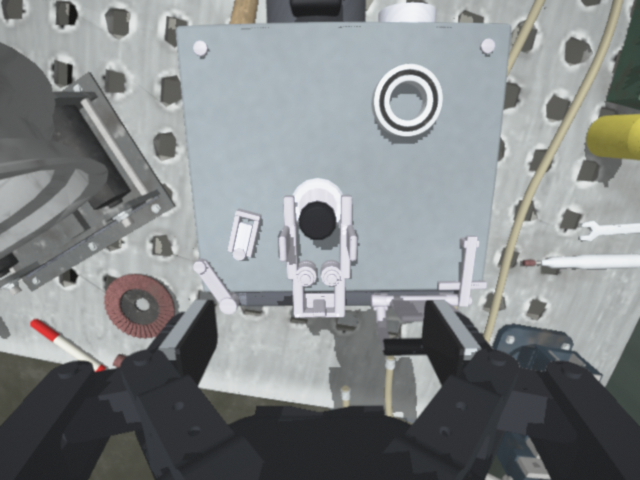

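Button appears down (cap at 318,220); tabs are at (285,246) and (352,246), centred under the gripper to within 2 mm. Descend and pinch.

Emit:
step_arm:
  targets:
    - {"dp": [0, -0.006, 0.2], "angular": [0, 0, 0], "fingers": 0}
    - {"dp": [0, -0.006, 0.4], "angular": [0, 0, 0], "fingers": 0}
    - {"dp": [0, -0.006, 0.53], "angular": [0, 0, 0], "fingers": 0}
    - {"dp": [0, -0.006, 0.57], "angular": [0, 0, 0], "fingers": 0}
    - {"dp": [0, -0.006, 0.57], "angular": [0, 0, 0], "fingers": 0}
    - {"dp": [0, -0.006, 0.57], "angular": [0, 0, 0], "fingers": 0}
    - {"dp": [0, -0.006, 0.57], "angular": [0, 0, 0], "fingers": 0.3}
    - {"dp": [0, -0.006, 0.57], "angular": [0, 0, 0], "fingers": 0.4}
  newtons: 30

```text
time: 10.45
tool_pos: [648.6, 98.2, 214.0]
tcp_rot: [-180.0, -0.1, -4.8]
ft_force: [0.8, -1.1, 0.6]
finger_gap: 52.2
grip_force: 1.1
```

Emit:
step_arm:
  targets:
    - {"dp": [0, 0, 0], "angular": [0, 0, 0], "fingers": 0.45}
    - {"dp": [0, 0, 0], "angular": [0, 0, 0], "fingers": 0.5}
    - {"dp": [0, 0, 0], "angular": [0, 0, 0], "fingers": 0.55}
    - {"dp": [0, 0, 0], "angular": [0, 0, 0], "fingers": 0.6}
    - {"dp": [0, 0, 0], "angular": [0, 0, 0], "fingers": 0.65}
    - {"dp": [0, 0, 0], "angular": [0, 0, 0], "fingers": 0.7}
    - {"dp": [0, 0, 0], "angular": [0, 0, 0], "fingers": 0.7}
    - {"dp": [0, 0, 0], "angular": [0, 0, 0], "fingers": 0.7}

```text
time: 11.45
tool_pos: [651.4, 97.8, 216.1]
tcp_rot: [-180.0, -0.5, -4.9]
ft_force: [11.7, -1.8, 6.0]
finger_gap: 38.2
grip_force: 29.6
```

Emit:
step_arm:
  targets:
    - {"dp": [0, 0, 0], "angular": [0, 0, 0], "fingers": 0.2}
    - {"dp": [0, 0, 0], "angular": [0, 0, 0], "fingers": 0}
    - {"dp": [0, 0, -0.2], "angular": [0, 0, 0], "fingers": 0}
    - {"dp": [0, 0, -0.45], "angular": [0, 0, 0], "fingers": 0}
    - {"dp": [0, 0, -0.7], "angular": [0, 0, 0], "fingers": 0}
    - {"dp": [-0.2, 0, -0.75], "angular": [0, 0, 0], "fingers": 0}
    - {"dp": [-0.4, 0.1, -0.75], "angular": [0, 0, 0], "fingers": 0}
    - {"dp": [-0.4, 0.1, -0.75], "angular": [0, 0, 0], "fingers": 0}

```text
time: 12.45
tool_pos: [564.5, 84.5, 362.9]
tcp_rot: [180.0, 0.1, -4.8]
ft_force: [0.6, 0.1, 1.0]
finger_gap: 85.3
grip_force: 0.0
```

```bash
python3 - <<'E'
from h import *
p=camera_params("wrist");im=snapshot("wrist");cv2.imwrite("pics/w3.png",im)
s=sense();print(s["tool_pos"],s["tcp_rot"],s["time"],s["finger_gap"])
for n,z in [("button_top",253.5),("gate_hinge",200),("handle_grip",233),("handle_bar",233)]:
    for r in pinpoint("wrist",n)[:2]: print(n,np.round(r["at"],1),round(r["conf"],2),onz(p,r["at"],z).round(1))
E
```

```text
[565.86055486  84.82161714 363.14383538] [-1.79992364e+02  3.95973450e-03 -4.84185726e+00] 12.5 85.51016324549529
button_top [285.5  88.1] 0.61 [669.1  97.9 253.5]
button_top [583.7  75. ] 0.58 [ 664.1 -104.2  253.5]
gate_hinge [211.4 193.7] 0.94 [596.2 175.8 200. ]
handle_grip [387.9 242.7] 0.96 [549.5  30.2 233. ]
handle_bar [389.  255.7] 0.6 [538.3  29.6 233. ]
```

View pics/w3.png

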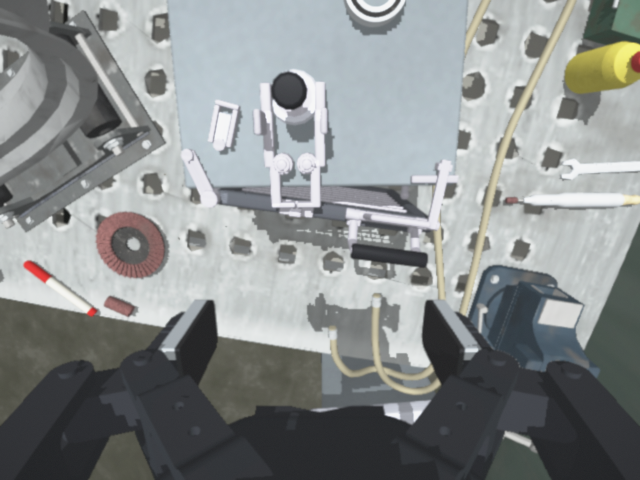

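The gate is ajar: the bar spans (352,250)–(427,258) and the hook arm is at (440,190). I turn the tool over the handle next.

Emit:
step_arm:
  targets:
    - {"dp": [-0.02, 0.05, 0], "angular": [0, 0, -0.057], "fingers": 0}
    - {"dp": [-0.046, 0.1, 0], "angular": [0, 0, -0.114], "fingers": 0}
    - {"dp": [-0.046, 0.2, 0], "angular": [0, 0, -0.171], "fingers": 0}
    - {"dp": [-0.046, 0.28, 0], "angular": [0, 0, -0.228], "fingers": 0}
    - {"dp": [-0.046, 0.28, 0], "angular": [0, 0, -0.285], "fingers": 0}
    - {"dp": [-0.046, 0.28, 0], "angular": [0, 0, -0.342], "fingers": 0}
    - {"dp": [-0.046, 0.28, 0], "angular": [0, 0, -0.4], "fingers": 0.25}
    - {"dp": [-0.046, 0.28, 0], "angular": [0, 0, -0.455], "fingers": 0.25}

```text
time: 13.7
tool_pos: [553.7, 30.0, 362.8]
tcp_rot: [-180.0, 0.0, 77.4]
ft_force: [0.2, -0.2, 0.5]
finger_gap: 63.8
grip_force: 0.0
```

Emit:
step_arm:
  targets:
    - {"dp": [0, 0, 0.1], "angular": [0, 0, 0], "fingers": 0.25}
    - {"dp": [0, 0, 0.2], "angular": [0, 0, 0], "fingers": 0.25}
    - {"dp": [0, 0, 0.25], "angular": [0, 0, 0], "fingers": 0.25}
    - {"dp": [0, 0, 0.25], "angular": [0, 0, 0], "fingers": 0.25}
    - {"dp": [0, 0, 0.25], "angular": [0, 0, 0], "fingers": 0.25}
    - {"dp": [0, 0, 0.25], "angular": [0, 0, 0], "fingers": 0.25}
    - {"dp": [0, 0, 0.25], "angular": [0, 0, 0], "fingers": 0.25}
    - {"dp": [0, 0, 0.25], "angular": [0, 0, 0], "fingers": 0.25}

```text
time: 14.7
tool_pos: [553.1, 29.9, 313.4]
tcp_rot: [180.0, -0.0, 77.1]
ft_force: [-0.5, 0.8, 0.1]
finger_gap: 64.0
grip_force: 0.0
```

```bash
python3 - <<'E'
from h import *
p=camera_params("wrist");im=snapshot("wrist")
s=sense();print(s["tool_pos"],s["tcp_rot"],s["time"],s["finger_gap"])
for n,z in [("gate_hinge",200),("handle_grip",233),("handle_bar",233)]:
    for r in pinpoint("wrist",n)[:2]: print(n,np.round(r["at"],1),round(r["conf"],2),onz(p,r["at"],z).round(1))
yw=np.radians(-4.6-8.3);G=np.array([549.0,30,233]);ex=np.array([np.cos(yw),np.sin(yw),0]);ey=np.array([-ex[1],ex[0],0])
for X in [G,G-8.5*ex+31*ey,G-8.5*ex-31*ey,G-8.5*ex]:
    cv2.circle(im,tuple(int(v) for v in proj(p,X)[0]),3,(0,0,255),-1)
cv2.imwrite("pics/w4.png",im)
E
```

```text
[552.99579519  29.90197433 313.29601923] [ 1.79982903e+02 -3.84439051e-03  7.70685643e+01] 14.75 64.0049715931539
gate_hinge [327.3   8.3] 0.9 [592.6 176.6 200. ]
handle_grip [309.9 250. ] 0.86 [547.5  30.5 233. ]
handle_bar [296.8 252.8] 0.89 [538.6  30.6 233. ]
```

View pics/w4.png

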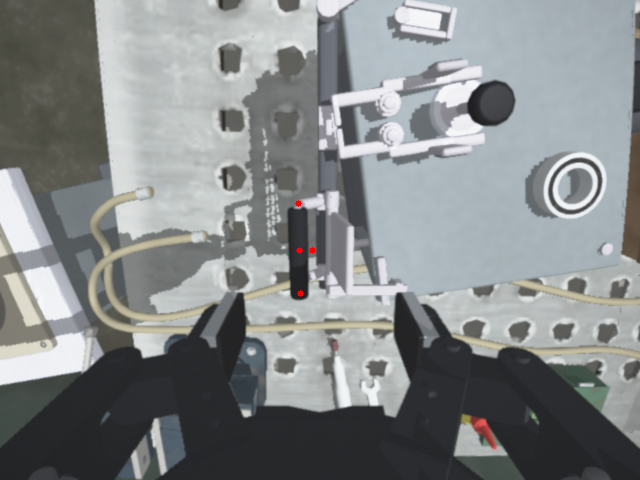

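The projected dots lie on the bar, with the paddle to its right at (340,250), so the fingers straddle both. I descend and squeeze.

Emit:
step_arm:
  targets:
    - {"dp": [-0.01, 0, 0.15], "angular": [0, 0, 0], "fingers": 0.25}
    - {"dp": [-0.01, 0, 0.3], "angular": [0, 0, 0], "fingers": 0.25}
    - {"dp": [-0.01, 0, 0.42], "angular": [0, 0, 0], "fingers": 0.25}
    - {"dp": [-0.01, 0, 0.49], "angular": [0, 0, 0], "fingers": 0.25}
    - {"dp": [-0.01, 0, 0.5], "angular": [0, 0, 0], "fingers": 0.25}
    - {"dp": [-0.01, 0, 0.5], "angular": [0, 0, 0], "fingers": 0.25}
    - {"dp": [-0.01, 0, 0.5], "angular": [0, 0, 0], "fingers": 0.4}
    - {"dp": [-0.01, 0, 0.5], "angular": [0, 0, 0], "fingers": 0.5}
  newtons: 35

```text
time: 15.9
tool_pos: [553.0, 27.9, 214.0]
tcp_rot: [179.9, -0.0, 77.1]
ft_force: [0.9, 0.4, -0.4]
finger_gap: 43.1
grip_force: 0.0
```

Emit:
step_arm:
  targets:
    - {"dp": [0, 0, 0], "angular": [0, 0, 0], "fingers": 0.55}
    - {"dp": [0, 0, 0], "angular": [0, 0, 0], "fingers": 0.6}
    - {"dp": [0, 0, 0], "angular": [0, 0, 0], "fingers": 0.65}
    - {"dp": [0, 0, 0], "angular": [0, 0, 0], "fingers": 0.7}
    - {"dp": [0, 0, 0], "angular": [0, 0, 0], "fingers": 0.75}
    - {"dp": [0, 0, 0], "angular": [0, 0, 0], "fingers": 0.8}
    - {"dp": [0, 0, 0], "angular": [0, 0, 0], "fingers": 0.8}
    - {"dp": [0, 0, 0], "angular": [0, 0, 0], "fingers": 0.8}

```text
time: 16.9
tool_pos: [552.4, 27.8, 214.7]
tcp_rot: [180.0, 0.0, 77.1]
ft_force: [-8.3, -1.2, 10.6]
finger_gap: 29.8
grip_force: 34.4
```

```bash
cat > sw.py <<'E'
from h import *
import sys
# arc about hinge: 8 rows of total turn given in degrees (clockwise), from present pose
H=np.array([595,176.5]);tot=float(sys.argv[1])
s=sense();R=Rn.from_euler("xyz",s["tcp_rot"],degrees=True);t=s["tool_pos"]
print(t.round(1),s["tcp_rot"].round(1),s["time"],s["finger_gap"],"r",np.linalg.norm(t[:2]-H))
for k in range(1,9):
    Z=Rn.from_euler("z",-tot*k/8,degrees=True);v=Z.apply([*(t[:2]-H),0])
    d=np.array([H[0]+v[0],H[1]+v[1],t[2]])-t
    print((R.inv().apply(d)/200).round(3),((R.inv()*Z*R).as_rotvec(degrees=True)/180).round(4))
E
python3 sw.py 24
```

```text
[552.4  27.8 214.7] [180.    0.   77.1] 16.9 29.75327616844842 r 154.65318359789603
[ 0.003 -0.04  -0.   ] [ 0.     -0.      0.0167]
[ 0.009 -0.08  -0.   ] [ 0.     -0.      0.0333]
[ 0.016 -0.12  -0.   ] [ 0.   -0.    0.05]
[ 0.026 -0.16  -0.   ] [ 0.     -0.      0.0667]
[ 0.037 -0.198 -0.   ] [ 0.     -0.0001  0.0833]
[ 0.051 -0.237 -0.   ] [ 0.     -0.0001  0.1   ]
[ 0.066 -0.274 -0.   ] [ 0.000e+00 -1.000e-04  1.167e-01]
[ 0.084 -0.31  -0.   ] [ 0.000e+00 -1.000e-04  1.333e-01]
```

Emit:
step_arm:
  targets:
    - {"dp": [0.003, -0.04, 0], "angular": [0, 0, 0.017], "fingers": 0.8}
    - {"dp": [0.009, -0.08, 0], "angular": [0, 0, 0.033], "fingers": 0.8}
    - {"dp": [0.016, -0.12, 0], "angular": [0, 0, 0.05], "fingers": 0.8}
    - {"dp": [0.026, -0.16, 0], "angular": [0, 0, 0.067], "fingers": 0.8}
    - {"dp": [0.037, -0.198, 0], "angular": [0, 0, 0.083], "fingers": 0.8}
    - {"dp": [0.051, -0.237, 0], "angular": [0, 0, 0.1], "fingers": 0.8}
    - {"dp": [0.066, -0.274, 0], "angular": [0, 0, 0.117], "fingers": 0.8}
    - {"dp": [0.084, -0.31, 0], "angular": [0, 0, 0.133], "fingers": 0.8}

```text
time: 17.9
tool_pos: [495.5, 56.8, 214.7]
tcp_rot: [179.9, 0.1, 53.0]
ft_force: [-8.3, -8.3, 11.4]
finger_gap: 29.6
grip_force: 34.8
```

```bash
python3 sw.py 26; python3 -c "
from bench import *;s=sense();print(s['ft_force'],s['grip_force'],s['joint_pos'])"
```

```text
[495.5  56.8 214.7] [1.799e+02 1.000e-01 5.300e+01] 17.9 29.62986391381729 r 155.66999257033623
[ 0.003 -0.044 -0.   ] [ 0.     -0.      0.0181]
[ 0.009 -0.088 -0.   ] [ 0.0001 -0.0001  0.0361]
[ 0.018 -0.131 -0.   ] [ 0.0001 -0.0001  0.0542]
[ 0.028 -0.174 -0.   ] [ 0.0002 -0.0002  0.0722]
[ 0.042 -0.216 -0.001] [ 0.0002 -0.0002  0.0903]
[ 0.057 -0.257 -0.001] [ 0.0002 -0.0003  0.1083]
[ 0.075 -0.298 -0.001] [ 0.0003 -0.0003  0.1264]
[ 0.095 -0.337 -0.001] [ 0.0003 -0.0003  0.1444]
[-8.31383484 -8.29577914 11.42996166] 34.8095761521472 [  0.7746775   -7.92882914 102.3645663   -0.18154811  85.53420488
  37.75356325]
```

Emit:
step_arm:
  targets:
    - {"dp": [0.003, -0.044, 0], "angular": [0, 0, 0.018], "fingers": 0.8}
    - {"dp": [0.009, -0.088, 0], "angular": [0, 0, 0.036], "fingers": 0.8}
    - {"dp": [0.018, -0.131, 0], "angular": [0, 0, 0.054], "fingers": 0.8}
    - {"dp": [0.028, -0.174, 0], "angular": [0, 0, 0.072], "fingers": 0.8}
    - {"dp": [0.042, -0.216, 0], "angular": [0, 0, 0.09], "fingers": 0.8}
    - {"dp": [0.057, -0.257, 0], "angular": [0, 0, 0.108], "fingers": 0.8}
    - {"dp": [0.075, -0.298, 0], "angular": [0, 0, 0.126], "fingers": 0.8}
    - {"dp": [0.095, -0.337, 0], "angular": [0, 0, 0.144], "fingers": 0.8}

```text
time: 18.9
tool_pos: [451.9, 112.7, 214.6]
tcp_rot: [179.9, 0.2, 27.1]
ft_force: [-14.8, -6.9, 15.5]
finger_gap: 29.4
grip_force: 34.3
```

```bash
python3 sw.py 26; python3 -c "
from bench import *;s=sense();print(s['ft_force'],s['grip_force'],s['joint_pos'])"
```

```text
[451.9 112.7 214.6] [179.9   0.2  27.1] 18.9 29.41175753290354 r 156.66545948421043
[ 0.004 -0.044 -0.   ] [ 0.0001 -0.      0.0181]
[ 0.01  -0.088 -0.   ] [ 0.0001 -0.0001  0.0361]
[ 0.018 -0.132 -0.   ] [ 0.0002 -0.0001  0.0542]
[ 0.029 -0.175 -0.   ] [ 0.0002 -0.0001  0.0722]
[ 0.043 -0.217 -0.001] [ 0.0003 -0.0002  0.0903]
[ 0.059 -0.259 -0.001] [ 0.0004 -0.0002  0.1083]
[ 0.077 -0.299 -0.001] [ 0.0004 -0.0002  0.1264]
[ 0.098 -0.339 -0.001] [ 0.0005 -0.0002  0.1444]
[-14.83183906  -6.89935914  15.49042568] 34.26646396284923 [  7.81146312 -13.17690171 106.97008009  -0.15563525  86.35271705
  70.71697113]
```

Emit:
step_arm:
  targets:
    - {"dp": [0, -0.044, 0], "angular": [0, 0, 0.018], "fingers": 0.8}
    - {"dp": [0.003, -0.088, 0], "angular": [0, 0, 0.036], "fingers": 0.8}
    - {"dp": [0.01, -0.132, 0], "angular": [0, 0, 0.054], "fingers": 0.8}
    - {"dp": [0.02, -0.175, 0], "angular": [0, 0, 0.072], "fingers": 0.8}
    - {"dp": [0.033, -0.217, 0], "angular": [0, 0, 0.09], "fingers": 0.8}
    - {"dp": [0.049, -0.259, 0], "angular": [0, 0, 0.108], "fingers": 0.8}
    - {"dp": [0.067, -0.299, 0], "angular": [0, 0, 0.126], "fingers": 0.8}
    - {"dp": [0.088, -0.339, 0], "angular": [0, 0, 0.144], "fingers": 0.8}

```text
time: 19.9
tool_pos: [437.8, 182.0, 214.6]
tcp_rot: [179.9, -0.0, 1.2]
ft_force: [-6.5, -3.3, 12.4]
finger_gap: 29.6
grip_force: 33.8
```

Emit:
step_arm:
  targets:
    - {"dp": [0, 0, 0], "angular": [0, 0, 0], "fingers": 0.8}
    - {"dp": [0, 0, 0], "angular": [0, 0, 0], "fingers": 0.8}
    - {"dp": [0, 0, 0], "angular": [0, 0, 0], "fingers": 0.8}
    - {"dp": [0, 0, 0], "angular": [0, 0, 0], "fingers": 0.8}
    - {"dp": [0, 0, 0], "angular": [0, 0, 0], "fingers": 0.8}
    - {"dp": [0, 0, 0], "angular": [0, 0, 0], "fingers": 0.8}
    - {"dp": [0, 0, 0], "angular": [0, 0, 0], "fingers": 0.8}
    - {"dp": [0, 0, 0], "angular": [0, 0, 0], "fingers": 0.8}

```text
time: 20.9
tool_pos: [437.8, 181.9, 214.7]
tcp_rot: [180.0, -0.0, 1.3]
ft_force: [-7.6, -2.6, 11.8]
finger_gap: 29.9
grip_force: 34.2
```

```bash
python3 - <<'E'
from h import *
cv2.imwrite("pics/w5.png",snapshot("wrist"))
s=sense();print(s["tool_pos"],s["tcp_rot"],s["ft_force"],s["finger_gap"],s["grip_force"])
E
```

```text
[437.76939739 181.87808335 214.64088235] [ 1.79958708e+02 -1.37291059e-02  1.29570970e+00] [-7.39086429 -2.17938423 12.60636551] 29.49249827994822 34.2464837548323
```

View pics/w5.png

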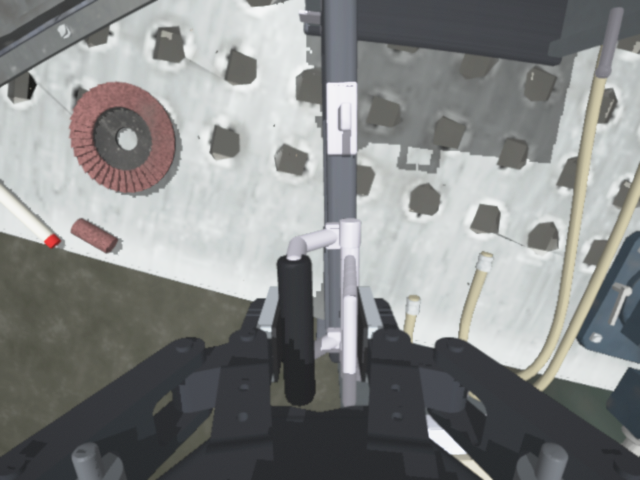

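The gate's rail at (342,150) stands square to the guard, the bar (295,330) and paddle are held between the pads, and the disc, marker and roll look undisturbed. Handing in.

```bash
python3 -c "
from bench import *;print(hand_in())"
```

```text
the job is handed in; nothing more can be done
None
```

I handed the job in at about 21 s: button pressed to its stop, catch released and gate swung to about 85°, where the gripper is still squeezing the handle and holding it. Hand-in returned no verdict, I didn't recheck the button latch after the gate sprang ajar, and the final picture doesn't show every loose item.

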